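# Refit the coffee warmer's heat knob and hold it pressed in

### The arm

A 6-joint arm with a two-finger parallel gripper is mounted at the origin on the work surface. World frame = base frame: x ahead of the robot, y to its left, z up, the work surface at z = 0. Lengths are in mm, angles in rad, forces in N, time in s.
With the tool pointing down it reaches from about 325 to 1000 mm from the base axis. Payload 5.1 kg.
Tool frame: the origin (TCP) lies midway between the tips of the shut fingers; the grasp point (between the pads) lies 19 mm behind it (bot.tcp_to_grasp is the distance from the TCP to the grasp point, in mm); z points along the fingers, y is the line along which they close (so a half turn about z gives the same grasp; the last joint's range is limited). The gripper opens to 85 mm and grips with 20 to 120 N. Pads are 22 mm wide; open, the fingers measure 114 mm over their backs; the gripper's body (76 mm by 85 mm) begins 54 mm behind the grasp point. The pads swing forward as they close: fully open they stand 13 mm farther back than shut.
Start: joints at [-1.35, 0.124, 1.65, -0, 1.367, -0.083], TCP at [194.414, -620.232, 205.722] pointing down, gripper open.
Joint ranges: [-2.61, 2.61], [-1.02, 2.33], [0.03, 2.71], [-1.35, 4.49], [0.32, 2.68], [-2.91, 2.91]. Speed limits (rad/s): [2.57, 2.57, 3.14, 3.14, 3.14, 3.14].

### API

Orientations are given as a unit quaternion [w, x, y, z].
In Python, from station import bot gives the robot as it stands. The module is installed in compiled form; this text tells all that it offers.
- The arm moves only by the shell command python3 -m handwheel 'ROWS'. ROWS is JSON, a list of rows, each a list of 7 numbers: the turn, a rotation vector about the tool's x, y, z in degrees, then the shift along the tool's x, y, z in cm, then the opening, from 0 (shut) to 1 (fully open). In form: [[wx, wy, wz, dx, dy, dz, fingers], ...]. A call has 1 to 5 rows; each row shifts and turns the commanded pose from where the row before left it, along the tool's axes as they then stand; what a row does not reach is not made up. A row lasts 1/8 s, in which the tool goes at most 62.5 mm and 10.7 degrees, less where a joint would pass 70% of its speed; a pose out of reach is approached as far as the arm can. A call with a gripper value outside its range is refused whole. The fingers move at their own pace and stop on an object; the grip force is fixed at half the most. Time passes only in rows, so rows that do not move let the fingers close. It gives the time, the measured TCP pose, the force, the opening and the grip force at its end, in the units of the state.
- bot.get_obs(): the state, without advancing time (a new reading comes with each control period).
- bot.camera(name): name is "scene" or "top" or "wrist"; returns a dict with "pixels" (400x640x3 uint8, red, green, blue), "fx", "fy", "cx", "cy" (pixels), "R" (3x3) and "t" (3): a world point X has camera coordinates R X + t; the wrist camera has in their place "T_tool_cam" (4x4, takes a point from camera to tool coordinates, whose origin is the TCP and whose axes are the flange's). Camera axes: x right, y down, z forward; pixel columns grow to the right and rows downward; lengths in mm; the calibration is good to about 2 mm. A picture is of the moment at which its call begins: read the wrist's pose just before it. There is no depth.
- bot.close_job(): hands the job in; it is judged then, once.
The state is a dict: "time": time; "q": joint angles; "dq": joint speeds; "joint_torque": joint torques, N m; "position": TCP position; "eef_rot": TCP orientation; "ft_force": force on the tool from outside, world axes, zero at the start; "torque": the same for the moment, N m; "width": opening from 0.0 (shut) to 1.0 (fully open); "gripper_force": force on a finger pad.
Only numpy, scipy, OpenCV 4.12 (cv2) and the standard library are available. Lean on these libraries where they do the work, as an engineer would, in place of code of your own. Each camera call takes 0.05 s, during which the arm holds its last target. There are 200 camera calls.

### The job

The black heat knob of the coffee warmer has come off and stands on the counter. Pick it up, turn it so that the flat in its bore matches the flat of the bare D-shaped spindle on the warmer, push it fully home onto the spindle, and press knob and spindle right down against the spring. Finish while still gripping the knob and keeping it pressed down, and leave the coffee pot, the sugar bowl and the creamer standing where they are.

Things in the scene. Friction and masses are not known exactly. Their poses are not given: they have to be found in the camera images.
- knob: Loose black knob, about 60 g, standing bore down on the counter: a round body 44 mm in diameter, 22 mm high, with a centred bar grip on top, 40 mm long (along x), 12 wide (along y), 20 high; 42 mm high in all. Origin: centre of the underside, z up. +x is the way the white pointer line on the bar (half its top and one end) points; at the start within 0.6 rad of straight away from the robot.
- knob_bore (a point): Centre of the bore's mouth, at the knob's origin, axes as the knob's. The bore is a D-shaped blind hole in the underside, 18 mm deep, 15.5 mm in diameter, its flat 4.25 mm from the axis on the +x (pointer) side. It goes onto the spindle only with the knob's +x along spindle_top's +x.
- spindle_top (a point): Centre of the top end of the bare upright steel spindle, 14 mm in diameter, 26 mm above the warmer's case, D-shaped: its flat is 3.5 mm from the axis on the +x side (z up), top edge chamfered 1.5 mm. A red mark on the collar at its foot is on the flat's side; it faces within 0.85 rad of straight away from the robot. Knob home: underside 18 mm below this point. It turns only stiffly (0.12 N m).
- warmer: Coffee warmer, fixed: aluminium case 260 mm (x) by 380 mm (y), top 65 mm above the counter; origin: centre of its underside. The spindle stands at x -50, y -130 mm on a black control strip along the -y side; at x +82, y -130 mm sits a grey knob (44 mm in diameter, 40 mm high), fixed, not part of the job. Round plate at x +20, y +80 mm.
- spindle_press (a joint): How far the spindle is pushed down (m): 0 up, 0.006 at its lower stop. A spring pushes it up: 4 N to start it, 8.8 N at the stop. spindle_top moves down with it.
- coffee_pot: Steel coffee pot, 116 mm in diameter at the foot, 146 mm high, standing on the warmer's round plate (75 mm above the counter). Origin: centre of its underside. Bystander.
- sugar_bowl: Small white bowl, 72 mm in diameter, 42 mm high. Origin: centre of its underside. Bystander near the knob.
- creamer: Small steel cup, 58 mm in diameter, 55 mm high. Origin: centre of its underside. Bystander near the knob.
Mind the look-alikes: they are no part of the job. What is shaped like the knob but yellow is not meant.

How it is judged:
By the outcome, as a careful person would: the job done as asked, in the order asked, and still so for the second after the job is handed in, while the arm keeps its last pose, push and grip.
It also fails if it takes over 38 s, if anything falls off the work surface, if the arm or the gripper's body presses on something with over 40 N, if the wrist force passes 120 N, or if a joint passes its speed limit or range.

## Working session

There is one attempt and no reset: what is moved stays moved. The work goes in short steps, Python scripts to look and compute and a shell command to move; the robot and the scene stay as the last step left them, time stands still between calls to the robot, and variables do not carry over. Pictures are saved under pics/ and viewed, at most 10 in all, crops included, and the job is handed in when it is done.

```bash
mkdir -p pics; python3 - <<'E'
from station import bot
import cv2
o=bot.get_obs()
print(o)
for n in("scene","top"):
    c=bot.camera(n)
    cv2.imwrite(f"pics/{n}0.png",c["pixels"][:,:,::-1])
    print(n,c["fx"],c["fy"],c["cx"],c["cy"],c["R"],c["t"])
w=bot.camera("wrist");print(w["T_tool_cam"],w["fx"],w["cx"],w["cy"])
E
```

```text
{'time': 0.0, 'q': array([-1.34959754e+00,  1.24485554e-01,  1.65168584e+00,  8.70145823e-07,
        1.36751200e+00, -8.25936479e-02]), 'dq': array([ 0.00061066, -0.00098778,  0.0014373 , -0.00045742,  0.00056653,
       -0.0012589 ]), 'joint_torque': array([-5.95301808e-04, -4.23611498e+01, -3.65448582e+01, -3.10189523e-05,
        6.95916242e-03, -1.02838493e-05]), 'position': array([ 194.27003439, -619.58438791,  204.45873675]), 'eef_rot': array([-1.04289013e-03,  9.88485407e-01,  1.51312616e-01, -7.19638475e-05]), 'ft_force': array([ 0.15234125, -0.20634731,  0.04252394]), 'torque': array([ 0.01222459, -0.05472462, -0.01457845]), 'gripper_force': 0.0, 'width': 1.0022779228006709}
scene 394.40356661967604 394.40356661967604 317.69590315779834 201.749433535222 [[ 0.05973054  0.99820587 -0.00415965]
 [ 0.83810962 -0.05241338 -0.54297799]
 [-0.54222184  0.02894612 -0.83973662]] [ -30.81415052 -405.4464158  1231.61583281]
top 490.25914611243775 490.25914611243775 324.4740259514789 195.82819943948206 [[-2.04687040e-02 -9.99780656e-01 -4.43539215e-03]
 [-9.85409046e-01  2.09238258e-02 -1.68911826e-01]
 [ 1.68967582e-01  9.13269374e-04 -9.85621186e-01]] [ -14.81839135  561.87973625 1173.0037391 ]
[[ 4.29713559e-04 -9.61671006e-01 -2.74205566e-01  6.84192639e+01]
 [ 9.99998158e-01  9.26190877e-04 -1.68114073e-03  7.09613533e-01]
 [ 1.87067099e-03 -2.74204338e-01  9.61669632e-01 -1.67323166e+02]
 [ 0.00000000e+00  0.00000000e+00  0.00000000e+00  1.00000000e+00]] 316.46186587959033 321.5190306640027 199.21834814325342
```

View pics/top0.png

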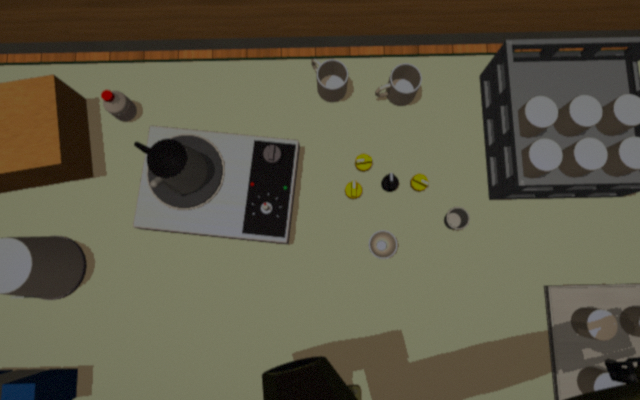

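View pics/scene0.png

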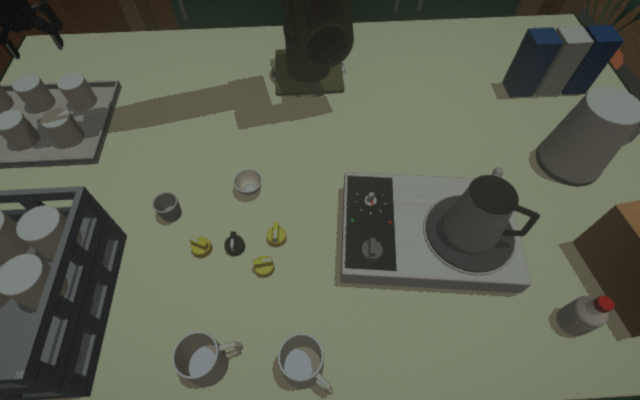

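The top view shows the black knob at (390,183). The yellow look-alikes are at (364,162), (354,190) and (420,183), the warmer's fixed grey knob at (272,153), the bare spindle at (266,208), the bowl at (384,244) and the creamer at (456,219). By its colour, the one at (390,183) is the knob I want. I'll check it in one close crop and measure.

```bash
cat > h.py <<'E'
import numpy as np, cv2
from scipy.spatial.transform import Rotation as Ro
from station import bot
def pose():
    o=bot.get_obs(); return np.array(o["position"]), Ro.from_quat(np.roll(o["eef_rot"],-1)).as_matrix()
def cam(n):
    p,Rt=pose(); c=bot.camera(n)
    if n=="wrist":
        T=c["T_tool_cam"]; Rw=Rt@T[:3,:3]; c["R"]=Rw.T; c["t"]=-Rw.T@(Rt@T[:3,3]+p)
    return c
def ray(c,uv,z):
    d=c["R"].T@np.array([(uv[0]-c["cx"])/c["fx"],(uv[1]-c["cy"])/c["fy"],1]); o=-c["R"].T@c["t"]
    return o+d*(z-o[2])/d[2]
def proj(c,X):
    x=c["R"]@np.array(X)+c["t"]; return np.array([c["fx"]*x[0]/x[2]+c["cx"],c["fy"]*x[1]/x[2]+c["cy"]])
E
python3 - <<'E'
from h import *
c=cam("top"); s=cam("scene")
for n,u,z in(("knob",(390,183),30),("spindle",(266,208),80),("bowl",(384,244),40),("creamer",(456,219),50),("y1",(364,162),30),("y2",(354,190),30),("y3",(420,183),30),("grey",(272,153),105)): print(n,ray(c,u,z).round(0))
print("scene knob",ray(s,(234,244),20).round(0),"spindle",ray(s,(371,200),80).round(0))
im=c["pixels"][:,:,::-1]; im2=s["pixels"][:,:,::-1]
f=lambda a,x,y:cv2.resize(a[y-25:y+25,x-25:x+25],None,fx=6,fy=6,interpolation=cv2.INTER_CUBIC)
cv2.imwrite("pics/crop.png",np.vstack([np.hstack([f(im,390,183),f(im,266,208)]),np.hstack([f(im2,234,244),f(im2,371,200)])]))
E
```

```text
knob [ 594. -193.   30.]
spindle [529. 115.  80.]
bowl [ 439. -171.   40.]
creamer [ 496. -349.   50.]
y1 [ 650. -129.   30.]
y2 [ 578. -102.   30.]
y3 [ 592. -269.   30.]
grey [659.  98. 105.]
scene knob [ 598. -193.   20.] spindle [538. 118.  80.]
```

View pics/crop.png

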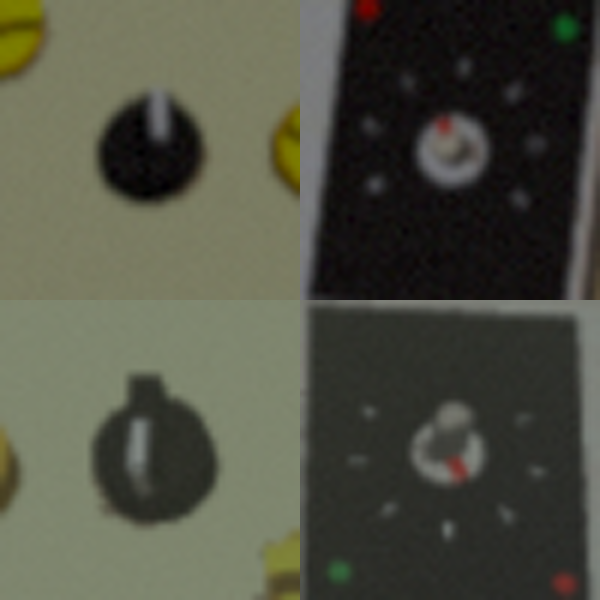

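The crop shows a black knob with a white pointer at (390,178), pointing almost straight away from the robot, so the choice is right. The spindle's red mark points away from the robot and slightly left. Next I'll move above the knob with the fingers half open, because the yellow neighbours are close.

```bash
python3 -m handwheel '[[0,0,0,5.1,-2.9,0,0.5],[0,0,0,5.1,-2.9,0,0.5],[0,0,0,5.1,-2.9,0,0.5],[0,0,0,5.1,-2.9,0,0.5],[0,0,0,5.1,-2.9,0,0.5]]'
python3 -m handwheel '[[0,0,0,5.1,-2.9,0,0.5],[0,0,0,5.1,-2.9,0,0.5],[0,0,0,5.1,-2.9,0,0.5],[0,0,0,5.1,-2.9,0,0.5],[0,0,0,5.1,-2.9,0,0.5]]'
python3 -m handwheel '[[0,0,8.7,0,0,0,0.5],[0,0,8.7,0,0,0,0.5],[0,0,0,0,0,0,0.5]]'
python3 - <<'E'
from h import *
c=cam("wrist"); im=c["pixels"]; cv2.imwrite("pics/w1.png",im[:,:,::-1])
print(pose()); print(proj(c,[594,-193,20]))
E
```

```text
time: 0.88
position: [395.4, -404.0, 205.8]
eef_rot: [0.0, 0.989, 0.151, 0.0]
ft_force: [0.8, -0.7, 0.1]
width: 0.505
gripper_force: 0.0
time: 1.5
position: [595.4, -189.4, 205.8]
eef_rot: [0.0, 0.988, 0.151, 0.0]
ft_force: [-0.4, -0.9, 0.4]
width: 0.502
gripper_force: 0.0
time: 1.88
position: [594.3, -190.7, 205.5]
eef_rot: [-0.0, 1.0, 0.001, -0.0]
ft_force: [-1.3, -0.2, 0.8]
width: 0.497
gripper_force: 0.0
(array([ 594.21418989, -190.8819779 ,  205.56152153]), array([[ 9.99996176e-01,  2.75035654e-03, -2.90543056e-04],
       [ 2.75038090e-03, -9.99996214e-01,  8.34660618e-05],
       [-2.90312395e-04, -8.42648467e-05, -9.99999954e-01]]))
[323.24549694 172.15439979]
```

View pics/w1.png

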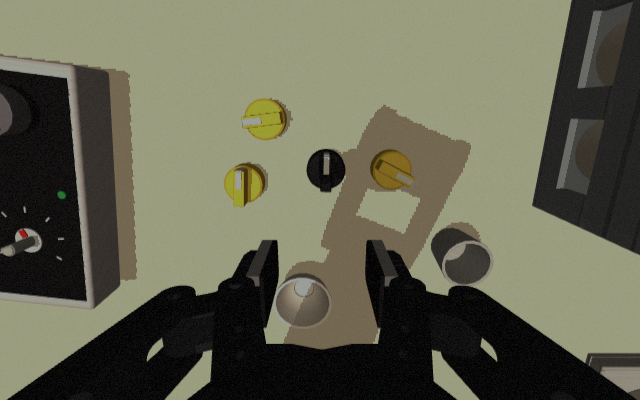

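In the wrist view the black knob is at (325,170), with its pointer up, roughly along tool x. The yellow ones are at (265,119), (243,184) and (392,169), and the spindle is at the left edge, near (22,243). I'll descend and measure the knob precisely.

```bash
python3 -m handwheel '[[0,0,0,0,0,5,0.5],[0,0,0,0,0,4.5,0.5],[0,0,0,0,0,0,0.5]]'
cat >> h.py <<'E'
def line(c,m,z):
    "white pointer mask -> centre and axis on plane z"
    ct=max(cv2.findContours(m,cv2.RETR_EXTERNAL,cv2.CHAIN_APPROX_NONE)[0],key=cv2.contourArea)
    P=np.array([ray(c,p[0],z)[:2] for p in ct],np.float32); r=cv2.minAreaRect(P); v,_,_,_=cv2.fitLine(P,cv2.DIST_L2,0,.01,.01)[:2]+(0,0)
    return r,P
E
python3 - <<'E'
from h import *
c=cam("wrist"); im=c["pixels"].astype(int)
u=proj(c,[595,-193,30]).astype(int);print(u,pose()[0])
x0,y0=u-60; r=im[y0:y0+120,x0:x0+120]
v=r.max(2); sat=v-r.min(2)
print(v[60,::6])
blk=(v<45).astype(np.uint8)
w=((v>75)&(sat<25)).astype(np.uint8)
n,l,s,ce=cv2.connectedComponentsWithStats(w)
print(s,(ce+u-60).round(1))
n,l,s,ce=cv2.connectedComponentsWithStats(blk)
print(s,(ce+u-60).round(1))
cv2.imwrite("pics/w2.png",cv2.resize(im[y0:y0+120,x0:x0+120,::-1].astype(np.uint8),None,fx=5,fy=5,interpolation=cv2.INTER_CUBIC))
E
```

```text
time: 2.3
position: [590.9, -189.8, 105.9]
eef_rot: [-0.002, 1.0, 0.001, -0.004]
ft_force: [-0.7, 0.2, -0.5]
width: 0.499
gripper_force: 0.0
[325 192] [ 593.05968119 -190.71835724  109.30160905]
[158 159 162 157 160 159 138  16  13  16  65 123   8  12  15 106 117 116
 118 114]
[[    0     0   120   120 14121]
 [   59    25     4     1     4]
 [   66    25     1     1     1]
 [   53    27     1     1     1]
 [   56    26     2     1     2]
 [   51    28     1     1     1]
 [   48    30     1     1     1]
 [   80    31     4     4     4]
 [   61    35     8    28   222]
 [   41    38     1     1     1]
 [   40    40     1     1     1]
 [   88    44     1     1     1]
 [   38    46     1     1     1]
 [   90    58     1     1     1]
 [   38    63     1     1     1]
 [   39    65     1     1     1]
 [   40    67     1     1     1]
 [   41    69    15    11    15]
 [   85    70     1     1     1]
 [   80    74     2     2     2]
 [   77    77     1     1     1]
 [   73    79     1     1     1]
 [   75    78     1     1     1]
 [   56    85     3     2     4]
 [  113   107     1     1     
[... 353 characters left out ...]
3.  178. ]
 [355.  190. ]
 [303.  195. ]
 [304.  197. ]
 [305.  199. ]
 [313.  206.9]
 [350.  202. ]
 [345.5 206.5]
 [342.  209. ]
 [338.  211. ]
 [340.  210. ]
 [321.8 217.8]
 [378.  239. ]
 [277.  242. ]
 [366.  241.5]
 [382.  241. ]
 [383.  243. ]
 [384.  245.5]]
[[    0     0   120   120 12144]
 [   38    26    52    60  2074]
 [    2   108    11    12    88]
 [  101   108    10    12    87]
 [    0   111     2     1     2]
 [  117   110     1     1     1]
 [    0   115     1     1     1]
 [  115   114     2     2     2]
 [  113   116     1     1     1]] [[323.9 191.5]
 [328.3 186.9]
 [273.1 246.3]
 [369.7 246.4]
 [265.5 243. ]
 [382.  242. ]
 [265.  247. ]
 [380.5 246.5]
 [378.  248. ]]
```

View pics/w2.png

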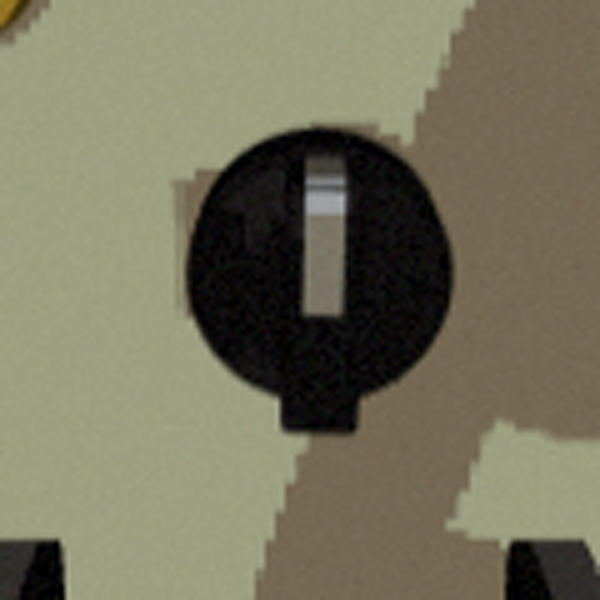

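The crop shows the black knob. The pointer's base is at about (329.7,195), and the bar's top ends are at (330.3,169.4) and (328.9,218.4). I'll cast these onto z=42.

```bash
python3 - <<'E'
from h import *
c=cam("wrist"); p,R=pose()
a=ray(c,(330.3,169.4),42);b=ray(c,(328.9,218.4),42);m=ray(c,(329.7,195.2),42)
print(p,a,b,m,np.hypot(*(a-b)[:2]))
d=a-b; ctr=(a+b)/2
print("yaw bar",np.degrees(np.arctan2(d[1],d[0])),"tool yaw",np.degrees(np.arctan2(R[1,0],R[0,0])),"ctr",ctr,"in tool",R.T@(ctr-p), R)
# body silhouette fit (rim z=22)
im=c["pixels"].max(2); M=(im<45).astype(np.uint8); M[240:]=0;M[:,:290]=0;M[:,370:]=0
ct=max(cv2.findContours(M,cv2.RETR_EXTERNAL,cv2.CHAIN_APPROX_NONE)[0],key=len)[:,0]
P=np.array([ray(c,q,22)[:2] for q in ct]); P=P[P[:,0]>585]
(x,y),r=cv2.minEnclosingCircle(P.astype(np.float32))[:2]; print("circle z22",x,y,r)
E
```

```text
[ 594.71852488 -191.34041682  111.79009673] [ 617.79144401 -197.80150388   42.        ] [ 578.82196638 -197.05741181   42.        ] [ 597.70689797 -197.52333857   42.        ] 38.976580909672265
yaw bar -1.0938857157223199 tool yaw 0.04701249930347604 ctr [ 598.3067052  -197.42945784   42.        ] in tool [ 3.52769201  6.06946238 69.79488574] [[ 9.99999347e-01  8.20266210e-04  7.95359625e-04]
 [ 8.20522551e-04 -9.99999612e-01 -3.22022975e-04]
 [ 7.95095172e-04  3.22675375e-04 -9.99999632e-01]]
circle z22 599.2813720703125 -195.8392791748047 22.508880615234375
```

```bash
python3 - <<'E'
from h import *
for k in range(4):
    p,R=pose(); c=cam("wrist")
    im=c["pixels"].astype(int); v=im.max(2); sat=v-im.min(2)
    M=((v>70)&(sat<30)).astype(np.uint8); K=np.zeros_like(M); cv2.circle(K,(329,186),24,1,-1); M&=K
    n,l,s,ce=cv2.connectedComponentsWithStats(M); i=1+np.argmax(s[1:,4]); ys,xs=np.where(l==i)
    rows=sorted(set(ys)); e=[(y,round(xs[ys==y].mean(),1)) for y in rows]
    B=(v<45); nb=[(y,np.where(B[y,300:360])[0].min()+300,np.where(B[y,300:360])[0].max()+300) for y in range(212,222) if B[y,300:360].any()]
    print(p.round(2),"tip",e[0],"base",e[-1],"near",nb[-1], [int(v[y,330]) for y in range(162,200,1)] if k==0 else "")
E
```

```text
[ 594.72 -191.34  111.79] tip (np.int64(171), np.float64(327.0)) base (np.int64(198), np.float64(326.5)) near (220, np.int64(320), np.int64(332)) [61, 3, 6, 4, 10, 25, 57, 64, 64, 79, 111, 110, 88, 138, 135, 124, 126, 122, 121, 122, 124, 123, 124, 123, 124, 123, 123, 123, 119, 118, 118, 117, 113, 110, 111, 107, 79, 23]
[ 595.63 -191.67  113.22] tip (np.int64(172), np.float64(326.0)) base (np.int64(199), np.float64(326.0)) near (221, np.int64(319), np.int64(332)) 
[ 596.05 -191.79  113.85] tip (np.int64(173), np.float64(326.0)) base (np.int64(199), np.float64(325.5)) near (221, np.int64(319), np.int64(332)) 
[ 596.08 -191.79  113.97] tip (np.int64(173), np.float64(326.0)) base (np.int64(199), np.float64(325.5)) near (221, np.int64(319), np.int64(332))
```

```bash
python3 - <<'E'
from h import *
c=cam("wrist"); p,R=pose()
v=c["pixels"].astype(int).max(2); print([int(x) for x in v[168:182,326]],[int(x) for x in v[215:226,326]],[int(x) for x in v[215,314:338]],[int(x) for x in v[185,318:335]],[int(x) for x in v[196,318:335]])
for q in((326,175.3),(325.6,199.5),(325.7,222)): print(ray(c,q,42))
print(p,R,bot.get_obs()["q"])
E
```

```text
[16, 38, 68, 61, 64, 93, 115, 70, 122, 148, 122, 122, 124, 122] [7, 18, 9, 14, 13, 7, 13, 48, 101, 118, 116] [157, 130, 98, 65, 25, 13, 24, 19, 21, 19, 19, 22, 7, 12, 13, 16, 14, 4, 11, 30, 65, 80, 114, 118] [19, 16, 6, 11, 42, 120, 122, 121, 120, 123, 122, 119, 68, 17, 12, 10, 5] [10, 15, 9, 6, 63, 123, 122, 121, 121, 122, 120, 121, 36, 12, 11, 14, 17]
[ 615.73424724 -195.8614825    42.        ]
[ 596.38951455 -195.63706184   42.        ]
[ 577.64260608 -195.79799901   42.        ]
[ 595.67319336 -191.54590392  113.2879031 ] [[ 9.99993132e-01  3.09668671e-04  3.69313828e-03]
 [ 3.15316423e-04 -9.99998782e-01 -1.52877118e-03]
 [ 3.69266037e-03  1.52992519e-03 -9.99992012e-01]] [-3.96895238e-01  1.41539320e-01  1.79109930e+00  1.89271491e-05
  1.20495701e+00  1.17358186e+00]
```

```bash
python3 -m handwheel '[[0,0,0,0.1,0.42,4,0.5],[0,0,0,0,0,3.5,0.5],[0,0,0,0,0,0.7,0.5],[0,0,0,0,0,0,0.5],[0,0,0,0,0,0,0.5]]'; python3 -c "
from h import *
print(pose(),bot.get_obs()['ft_force'])"
```

```text
time: 3.28
position: [596.9, -195.7, 31.1]
eef_rot: [0.001, 1.0, 0.0, 0.002]
ft_force: [0.0, -0.0, -0.1]
width: 0.501
gripper_force: 0.0
(array([ 596.90885038, -195.74746637,   31.0899402 ]), array([[ 9.99993983e-01,  3.04182943e-04,  3.45568276e-03],
       [ 3.09265964e-04, -9.99998871e-01, -1.47047747e-03],
       [ 3.45523157e-03,  1.47153735e-03, -9.99992948e-01]])) [ 0.02832917 -0.02870344 -0.14861936]
```

```bash
python3 -m handwheel '[[0,0,0,0,0,0.75,0.5],[0,0,0,0,0,0,0.3],[0,0,0,0,0,0,0.15],[0,0,0,0,0,0,0],[0,0,0,0,0,0,0]]'
python3 -m handwheel '[[0,0,0,0,0,0,0],[0,0,0,0,0,0,0]]'
python3 -c "
from h import *
print(pose(),bot.get_obs())
c=cam('wrist');cv2.imwrite('pics/w3.png',c['pixels'][100:340,160:480,::-1].repeat(2,0).repeat(2,1))"
```

```text
time: 3.9
position: [595.4, -195.2, 21.3]
eef_rot: [0.0, 1.0, 0.0, 0.0]
ft_force: [-0.2, 0.2, 0.2]
width: 0.003
gripper_force: 0.0
time: 4.15
position: [595.3, -195.1, 21.2]
eef_rot: [0.0, 1.0, 0.0, 0.0]
ft_force: [0.5, -1.1, 0.4]
width: -0.003
gripper_force: 0.0
(array([ 595.32521416, -195.14637289,   21.24274314]), array([[ 9.99999987e-01,  1.54275128e-04,  4.40582836e-05],
       [ 1.54275981e-04, -9.99999988e-01, -1.93664157e-05],
       [ 4.40552953e-05,  1.93732126e-05, -9.99999999e-01]])) {'time': 4.15, 'q': array([-4.02420438e-01,  2.49560746e-01,  1.83695515e+00, -6.48418020e-07,
        1.05502863e+00,  1.16822193e+00]), 'dq': array([-0.00093283,  0.00217079,  0.00208775, -0.00227701, -0.00030144,
       -0.00044301]), 'joint_torque': array([ 3.17696040e-04, -4.32333362e+01, -3.16698718e+01,  1.38802993e-04,
        1.78208606e-04, -1.53672829e-05]), 'position': array([ 595.32521416, -195.14637289,   21.24274314]), 'eef_rot': array([9.68490711e-06, 9.99999997e-01, 7.71377776e-05, 2.20283948e-05]), 'ft_force': array([ 0.50432502, -1.08756131,  0.36197391]), 'torque': array([-0.03952345, -0.00568022, -0.06528737]), 'gripper_force': 0.0, 'width': -0.0026799602005142076}
```

View pics/w3.png

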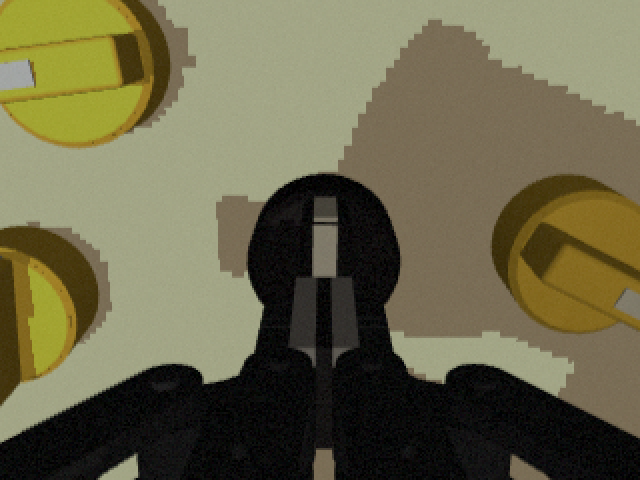

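The picture shows the fingertips at about row 239 (full frame), closed above the bar: the width reads 0 and the pointer is still visible in front of them. By projection the real tips are about 28 mm behind the nominal TCP, roughly at z=49, so I missed high. I'll open a little and descend in small steps, watching the force.

```bash
python3 -m handwheel '[[0,0,0,0.1,0.05,0,0.35],[0,0,0,0,0,0,0.35],[0,0,0,0,0,0.8,0.35],[0,0,0,0,0,0,0.35]]'
python3 -m handwheel '[[0,0,0,0,0,0.5,0.35],[0,0,0,0,0,0,0.35]]'
python3 -c "
from h import *
print(pose()[0],bot.get_obs()['width'],bot.get_obs()['ft_force'])
c=cam('wrist');cv2.imwrite('pics/w4.png',np.hstack([c['pixels'][160:320,240:400,::-1],cam('scene')['pixels'][150:310,160:320,::-1]]).repeat(2,0).repeat(2,1))"
```

```text
time: 4.7
position: [595.4, -195.3, 12.0]
eef_rot: [-0.0, 1.0, 0.0, -0.001]
ft_force: [-0.2, -0.4, -0.3]
width: 0.354
gripper_force: 0.0
time: 4.95
position: [595.9, -195.4, 7.6]
eef_rot: [-0.0, 1.0, 0.0, -0.0]
ft_force: [-0.1, 0.3, -0.9]
width: 0.349
gripper_force: 0.0
[ 595.89035991 -195.4441545     7.5770348 ] 0.348925342803785 [-0.09682467  0.31688742 -0.86800046]
```

View pics/w4.png

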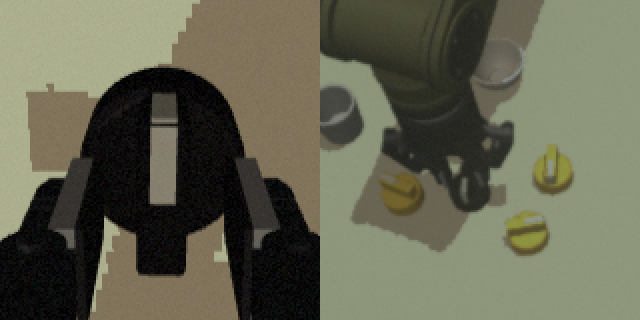

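```bash
python3 -c "
from station import bot; print(bot.tcp_to_grasp)"
python3 -m handwheel '[[0,0,0,0,0,0.5,0.35],[0,0,0,0,0,0,0.35]]'
python3 -m handwheel '[[0,0,0,0,0,0.4,0.35],[0,0,0,0,0,0,0.35]]'
```

```text
18.700000000000003
time: 5.3
position: [595.9, -195.5, 2.6]
eef_rot: [-0.0, 1.0, 0.0, -0.001]
ft_force: [0.1, 0.7, 0.0]
width: 0.351
gripper_force: 0.0
time: 5.55
position: [596.0, -195.5, -1.3]
eef_rot: [-0.0, 1.0, 0.0, -0.0]
ft_force: [0.7, 0.8, 0.3]
width: 0.351
gripper_force: 0.0
```

```bash
python3 -m handwheel '[[0,0,0,0,0,0.3,0.35],[0,0,0,0,0,0,0.25],[0,0,0,0,0,0,0.1],[0,0,0,0,0,0,0],[0,0,0,0,0,0,0]]'
python3 -c "
from h import *
c=cam('wrist');cv2.imwrite('pics/w5.png',c['pixels'][160:320,240:400,::-1].repeat(3,0).repeat(3,1))"
```

```text
time: 6.18
position: [597.0, -195.9, -3.0]
eef_rot: [0.0, 1.0, 0.0, 0.001]
ft_force: [1.1, -0.2, 5.4]
width: 0.122
gripper_force: 61.3
```

View pics/w5.png

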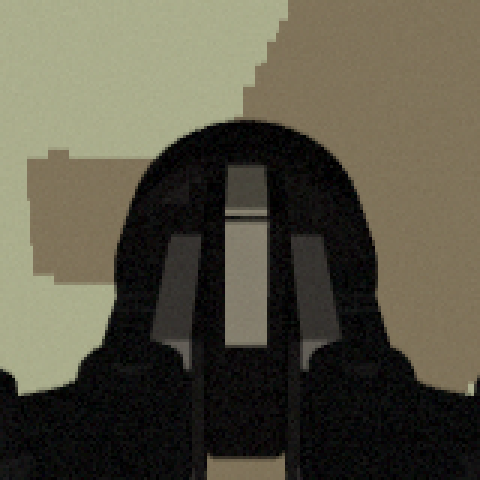

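The knob is gripped: the width reads 0.12, the force 61 N, and the bar sits between the pads with the fingertips touching the body's top. The pointer base is at (322,275), and the bar's top ends are at rows 232 and 312. I'll lift and carry it toward the spindle.

```bash
python3 -c "
from h import *
c=cam('wrist');p,R=pose()
print(p,bot.get_obs()['ft_force'])
for q in((322.3,232.3),(322,275.3),(322,312.3)): print((R.T@(ray(c,q,42)-p)).round(2))"
python3 -m handwheel '[[0,0,0,0,0,-1,0],[0,0,0,0,0,-4.5,0],[0,0,0,0,0,-4.5,0],[0,0,0,0,0,-4,0]]'
python3 -m handwheel '[[0,0,0,-2.3,-5.2,0,0],[0,0,0,-2.3,-5.2,0,0],[0,0,0,-2.3,-5.2,0,0],[0,0,0,-2.3,-5.2,0,0],[0,0,0,-2.3,-5.2,0,0]]'
python3 -m handwheel '[[0,0,-10,-2.3,-5.2,0,0],[0,0,-10,0,0,0,0],[0,0,0,0,0,0,0],[0,0,0,0,0,0,0]]'
python3 -c "
from h import *
c=cam('wrist');p,R=pose();print(p,R,proj(c,[533,117,91]))
cv2.imwrite('pics/w6.png',c['pixels'][:,:,::-1])"
```

```text
[ 596.98074376 -195.90484189   -3.04466531] [0.5526208  0.21556678 5.14158551]
[ 19.47   1.16 -45.02]
[ -0.41   1.05 -45.04]
[-18.89   1.07 -45.07]
time: 6.78
position: [595.7, -195.4, 137.4]
eef_rot: [-0.0, 1.0, 0.0, -0.0]
ft_force: [0.3, -1.0, -0.7]
width: 0.131
gripper_force: 60.5
time: 7.4
position: [479.6, 65.7, 135.7]
eef_rot: [-0.0, 1.0, -0.0, -0.001]
ft_force: [0.5, 0.1, 0.0]
width: 0.129
gripper_force: 60.6
time: 7.9
position: [458.2, 115.9, 136.0]
eef_rot: [0.0, 0.985, 0.172, -0.0]
ft_force: [-0.4, -0.2, -0.3]
width: 0.127
gripper_force: 60.6
[458.30215681 115.71114092 136.04769746] [[ 9.40706791e-01  3.39220368e-01 -5.24644172e-04]
 [ 3.39220321e-01 -9.40706937e-01 -1.80097487e-04]
 [-5.54629148e-04 -8.55103525e-06 -9.99999846e-01]] [358.95526672 105.10860142]
```

View pics/w6.png

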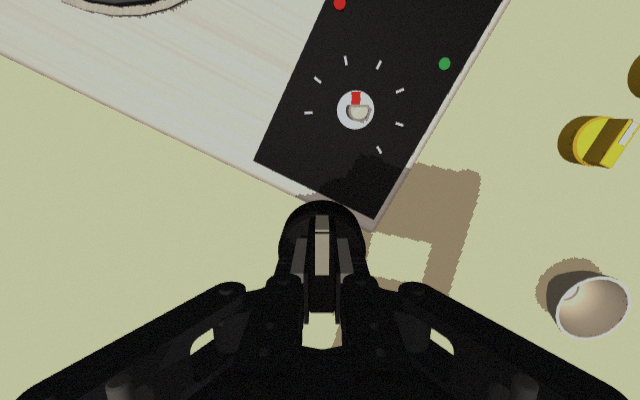

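The picture shows the knob held with its pointer visible at (322,220-275), the collar at (355,109), the red mark at (356,97) and the D-shaped spindle top at about (358,113). I'll get the numbers by masks.

```bash
cat > sp.py <<'E'
from h import *
def spindle(show=False,g=(533,117,70)):
    c=cam("wrist"); p,R=pose(); u=np.rint(proj(c,g)).astype(int); x0,y0=u-34
    im=c["pixels"][y0:y0+68,x0:x0+68].astype(int); r,gg,b=im[...,0],im[...,1],im[...,2]
    red=(r>gg+50)&(r>b+50); br=im.max(2)>60
    n,l,s,ce=cv2.connectedComponentsWithStats((br|red).astype(np.uint8)); i=1+np.argmax(s[1:,4]); 
    ct=max(cv2.findContours((l==i).astype(np.uint8),cv2.RETR_EXTERNAL,cv2.CHAIN_APPROX_NONE)[0],key=len)[:,0]
    P=np.array([ray(c,q+[x0,y0],67)[:2] for q in ct],np.float32)
    e=cv2.fitEllipse(P); rc=np.argwhere(red&(l==i))[:,::-1].mean(0)+[x0,y0]; rp=ray(c,rc,67)[:2]
    d=rp-e[0]; print("pose",p.round(2),"toolyaw",np.degrees(np.arctan2(R[1,0],R[0,0])).round(2),"collar",e,"red px",rc.round(2),rp.round(2),"yaw",np.degrees(np.arctan2(d[1],d[0])).round(2),np.hypot(*d))
    if show:
        print(x0,y0); ys=np.where((l==i).any(1))[0];xs=np.where((l==i).any(0))[0]
        for y in range(ys[0],ys[-1]+1): print(y+y0," ".join("RR " if red[y,x] else "%3d"%im[y,x].max() for x in range(xs[0],xs[-1]+1)))
        print("x from",xs[0]+x0)
    return c
if __name__=="__main__": spindle(True)
E
python3 sp.py
```

```text
pose [458.38 115.68 136.09] toolyaw 19.84 collar ((530.28662109375, 116.03652954101562), (26.66957664489746, 27.177766799926758), 114.48197937011719) red px [355.04  98.04] [537.83 118.81] yaw 20.19 8.041376086113887
321 72
90  36  35  34  35  34  36  34  28  36  36  32  32  32  33  51  68  90  90 113 112 114 115  91  90  52  31  36  37  34  30  38  34  34  36  30  34  31  35
91  27  32  34  36  33  31  32  37  31  38  32  32  71 113 122 141 158 160 189 189 191 189 161 158 108 112  86  49  29  33  33  32  37  28  28  35  34  37
92  34  38  35  31  36  34  32  39  33  34  64 112 145 199 200 176 RR  RR  RR  RR  RR  RR  RR  RR  166 194 164 125  88  53  33  32  29  31  34  36  35  33
93  32  36  37  40  36  35  36  36  47 115 142 193 196 199 198 137 RR  RR  RR  RR  RR  RR  RR  RR  188 192 194 192 165 122  74  35  34  35  35  32  32  35
94  37  34  35  33  30  38  36  68 124 198 196 196 198 197 199 RR  RR  RR  RR  RR  RR  RR  RR  RR  192 193 194 193 193 195 142  69  33  31  29  28  31  32
95  35  37  31  35  36  33  70 141 194 197 196 195 197 200 198 RR  RR  RR  RR  RR  RR  RR  RR  RR  19
[... 4664 characters left out ...]
4 191 194 195 195 194 194 192 176 102  35  31  32  33  34  35  30
126  31  34  36  33  36  35  35  35  98 172 186 195 200 199 198 196 195 192 194 197 197 192 195 190 194 193 194 176 166 100  34  32  35  37  34  38  35  29
127  32  34  33  35  33  32  36  35  33  66 134 173 187 197 199 197 195 196 195 198 195 194 195 193 183 174 171 100  37  31  35  33  31  31  37  35  34  33
128  38  36  38  37  35  33  29  37  32  35  39  54 131 172 174 176 176 183 187 185 176 178 176 168 131  95  41  34  36  36  38  36  31  37  36  40  35  36
129  33  30  40  32  35  36  36  31  35  39  35  25  24  24  54  93  94 132 135 132  92  93  96  38  36  35  38  34  37  33  31  33  32  29  36  28  33  39
x from 336
```

```bash
python3 - <<'E'
from h import *
c=cam("wrist"); p,R=pose()
s=ray(c,(358.6,110.3),91); k=ray(c,(354.5,110),67)
print(p,s,k)
v=c["pixels"].astype(int).max(2)
print([int(x) for x in v[222:284,322]]); print(*[[int(x) for x in v[y,312:334]] for y in(240,255,268)],sep="\n"); print([int(x) for x in v[300:320,316]])
zt=p[2]+45.04
for q in((322.3,232.3),(322,275.3),(322,312.3)): print((R.T@(ray(c,q,zt)-p)).round(2))
print("tool frame spindle",(R.T@(s-p)).round(2),(R.T@(k-p)).round(2))
E
```

```text
[458.41979416 115.72251028 136.08846498] [530.16339651 115.84090594  91.        ] [530.16397412 116.15200847  67.        ]
[82, 82, 79, 80, 85, 83, 80, 108, 153, 133, 40, 72, 126, 151, 152, 152, 151, 148, 151, 151, 150, 151, 149, 146, 151, 147, 149, 150, 147, 151, 148, 151, 149, 152, 150, 150, 149, 150, 150, 149, 148, 145, 148, 149, 149, 148, 151, 148, 149, 150, 151, 149, 133, 73, 12, 7, 14, 12, 17, 20, 16, 21]
[17, 17, 5, 149, 149, 147, 150, 150, 148, 151, 151, 150, 152, 150, 151, 151, 148, 52, 10, 18, 15, 13]
[8, 20, 20, 148, 148, 149, 149, 150, 149, 148, 152, 148, 147, 151, 150, 150, 150, 53, 16, 20, 23, 22]
[13, 17, 19, 144, 146, 148, 149, 148, 146, 147, 151, 148, 148, 148, 151, 151, 149, 29, 13, 9, 19, 14]
[6, 13, 19, 14, 17, 11, 14, 14, 15, 19, 14, 18, 87, 162, 194, 193, 193, 194, 194, 194]
[ 19.24   0.81 -45.05]
[ -0.64   0.69 -45.04]
[-19.13   0.7  -45.03]
tool frame spindle [67.53 24.27 45.06] [67.65 23.98 69.06]
```

```bash
python3 -m handwheel '[[0,0,0,3.39,1.18,0,0],[0,0,0,3.39,1.17,0,0],[0,0,0,0,0,2.5,0],[0,0,0,0,0,1.5,0],[0,0,0,0,0,0,0]]'
python3 -m handwheel '[[0,0,0,0,0,0,0],[0,0,0,0,0,0,0]]'
python3 -c "
from h import *
p,R=pose(); s=np.array([530.16,115.95,91]); print(p,R.T@(s-p),np.degrees(np.arctan2(R[1,0],R[0,0])),R[2])"
```

```text
time: 8.68
position: [528.4, 117.0, 94.2]
eef_rot: [-0.0, 0.985, 0.173, -0.002]
ft_force: [0.7, -0.6, -0.7]
width: 0.129
gripper_force: 60.6
time: 8.93
position: [530.6, 117.5, 97.4]
eef_rot: [0.0, 0.985, 0.174, 0.001]
ft_force: [0.6, 0.6, -0.6]
width: 0.123
gripper_force: 60.6
[530.60078791 117.53743963  97.40225303] [-0.96979184  1.3379016   6.4009863 ] 20.00447991421051 [ 1.95983454e-03  4.64095112e-04 -9.99997972e-01]
```

```bash
python3 -m handwheel '[[0,0,0,-0.08,0.07,0,0],[0,0,0,0,0,0.5,0],[0,0,0,0,0,0,0],[0,0,0,0,0,0,0]]'
python3 -c "
from h import *
for k in range(2):
    p,R=pose(); bot.camera('wrist')
    s=np.array([530.16,115.95,91]); print(p,R.T@(s-p),bot.get_obs()['ft_force'])"
```

```text
time: 9.43
position: [529.4, 116.5, 91.0]
eef_rot: [-0.0, 0.985, 0.174, -0.0]
ft_force: [0.3, -0.4, -0.4]
width: 0.126
gripper_force: 60.6
[529.40103077 116.52137906  91.04914257] [0.51773703 0.79654361 0.04888732] [-0.21327701  0.46075492 -0.55326999]
[529.49004403 116.53949076  91.15829891] [0.42784593 0.78314228 0.15822432] [-0.10047468  0.36938619 -0.99646149]
```

```bash
python3 -m handwheel '[[0,0,0,0.05,0.01,0.3,0],[0,0,0,0,0,0,0]]'
python3 -m handwheel '[[0,0,0,0,0,0.3,0],[0,0,0,0,0,0,0]]'
python3 -m handwheel '[[0,0,0,0,0,0.2,0],[0,0,0,0,0,0,0]]'
```

```text
time: 9.78
position: [529.8, 116.6, 87.8]
eef_rot: [-0.0, 0.985, 0.174, -0.0]
ft_force: [-0.6, -0.6, 0.5]
width: 0.124
gripper_force: 60.6
time: 10.02
position: [529.8, 116.6, 84.8]
eef_rot: [-0.0, 0.985, 0.174, -0.0]
ft_force: [0.2, 0.7, -0.0]
width: 0.121
gripper_force: 60.6
time: 10.28
position: [529.9, 116.6, 83.0]
eef_rot: [-0.0, 0.985, 0.174, -0.0]
ft_force: [0.4, -0.5, -0.4]
width: 0.121
gripper_force: 60.6
```

No contact force, and the bore is already about 5 mm onto the spindle. I'll continue down.

```bash
python3 -m handwheel '[[0,0,0,0,0,0.3,0],[0,0,0,0,0,0.3,0],[0,0,0,0,0,0,0]]'
python3 -m handwheel '[[0,0,0,0,0,0.3,0],[0,0,0,0,0,0.3,0],[0,0,0,0,0,0,0]]'
python3 -m handwheel '[[0,0,0,0,0,0.2,0],[0,0,0,0,0,0,0]]'
```

```text
time: 10.65
position: [529.8, 116.5, 76.8]
eef_rot: [-0.0, 0.985, 0.174, -0.0]
ft_force: [0.5, -0.3, 0.8]
width: 0.124
gripper_force: 60.6
time: 11.02
position: [529.8, 116.5, 70.8]
eef_rot: [0.0, 0.985, 0.174, -0.0]
ft_force: [-0.9, -0.1, -0.5]
width: 0.12
gripper_force: 60.6
time: 11.28
position: [530.3, 116.6, 69.8]
eef_rot: [-0.0, 0.985, 0.174, 0.0]
ft_force: [-1.4, -0.1, 2.8]
width: 0.123
gripper_force: 61.0
```

```bash
python3 -m handwheel '[[0,0,0,0,0,0.2,0],[0,0,0,0,0,0,0]]'
python3 -m handwheel '[[0,0,0,0,0,0.2,0],[0,0,0,0,0,0,0]]'
python3 -m handwheel '[[0,0,0,0,0,0.2,0],[0,0,0,0,0,0,0]]'
```

```text
time: 11.52
position: [530.3, 116.6, 67.7]
eef_rot: [0.0, 0.985, 0.174, 0.0]
ft_force: [-1.0, -0.1, 4.3]
width: 0.126
gripper_force: 61.3
time: 11.78
position: [530.3, 116.6, 65.8]
eef_rot: [0.0, 0.985, 0.174, 0.0]
ft_force: [-2.8, -0.1, 5.5]
width: 0.122
gripper_force: 61.5
time: 12.02
position: [530.3, 116.7, 64.1]
eef_rot: [0.0, 0.985, 0.174, 0.0]
ft_force: [-3.3, -0.9, 8.2]
width: 0.124
gripper_force: 61.8
```

```bash
python3 -m handwheel '[[0,0,0,0,0,0.15,0],[0,0,0,0,0,0,0]]'
```

```text
time: 12.28
position: [530.5, 116.7, 63.7]
eef_rot: [0.0, 0.985, 0.174, 0.0]
ft_force: [-5.2, -0.9, 13.1]
width: 0.125
gripper_force: 63.0
```

```bash
python3 -m handwheel '[[0,0,0,-0.04,0,0.15,0],[0,0,0,0,0,0,0],[0,0,0,0,0,0,0],[0,0,0,0,0,0,0]]'
python3 -c "
from h import *
c=cam('wrist');a=c['pixels'][:,:,::-1]; b=cam('scene')['pixels'][140:300,300:556,::-1]; o=bot.get_obs(); print(o['ft_force'],o['torque'],o['position'])
cv2.imwrite('pics/w7.png',np.vstack([cv2.resize(a[100:340,128:512],(640,400))[:300],cv2.resize(b,(640,300))]))"
```

```text
time: 12.78
position: [530.6, 116.7, 63.6]
eef_rot: [0.0, 0.985, 0.174, 0.001]
ft_force: [-7.8, -0.7, 17.9]
width: 0.124
gripper_force: 64.1
[-7.86041185 -1.82773654 18.38815313] [-1.80353937e-01  1.41279277e+00  5.99092065e-04] [530.61062618 116.6729381   63.5806265 ]
```

View pics/w7.png

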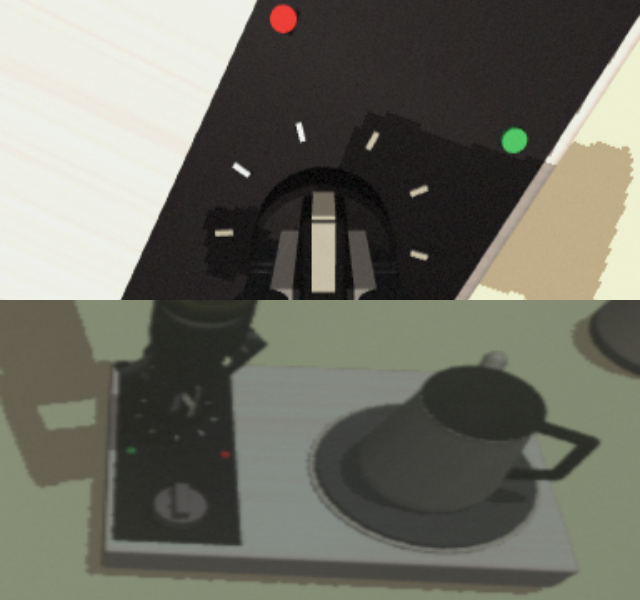

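The picture shows the knob seated on the spindle, close to the case, with its pointer at (322,190-290 in the crop), still gripped, and the pot undisturbed. The spindle is at its stop: the force is 18 N at 63.6 mm, and it rose sharply after 6 mm of travel.

```bash
python3 -c "
from station import bot
print(bot.close_job())"
```

```text
the job is handed in; nothing more can be done
None
```

The knob is on the spindle with its flat aligned, pressed down to the stop and still gripped at about 18 N, and the job was handed in at about 13 s; I saw no sign that the pot, bowl or creamer moved, though only the pot was checked in the last picture.

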